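# Find the comb gauge that fits the spindle thread

## Task

Find which of the three comb gauges in the rack fits the thread of the spindle on the blue mat: mesh them one by one into the top of the thread, teeth down and in line with the spindle, until one sinks fully home. Put the gauge that fits in the round white bowl and the other two in the brown card tray; leave the bottle and the spool where they are.

Things in the scene. Friction and masses are not known exactly. Their poses are not given: they have to be found in the camera images.
- gauge_a: Comb gauge: steel leaf 64 mm long (x), 10 mm thick (y), green label on its top grip tab (44 mm long). Origin: middle of the toothed edge at the tooth roots; z up the leaf, top edge at +52 mm. Teeth 5 mm tall hang below, one centred under the origin; flanks slope 18 degrees. Starts teeth-down in the rack, origin 13 mm above the rack's. 0.08 to 0.16 kg, free to lift straight up.
- gauge_b: Comb gauge, same sizes, origin and axes as gauge_a; the three differ only in tooth pitch (8, 10 and 13 mm, which name has which is not told). Grip across the 10 mm thickness, fingertips 15 to 25 mm above the origin.
- gauge_c: Comb gauge, same sizes, origin and axes as gauge_a; differs only in pitch. The three swap places in the rack at random.
- spindle_a: Fixed steel spindle with coarse brass-coloured thread on its middle 100 mm, in two V-blocks on a grey base 160 x 56 mm. Origin: centre of the base's underside; x along the spindle. Thread 38 mm across, crests 61 mm above the origin, V-blocks from 52 mm either side of the middle, as high as 50 mm. Swaps places with spindle_b at random: the one on the blue mat is to be gauged.
- spindle_b: Spindle like spindle_a, same sizes, origin and axes, other pitch. The pitch of each equals that of one gauge (not told which).
- spindle_a_top (a point): Point on spindle_a's top line at mid length, at crest height, over the centre of a thread groove 6 mm deep; x along the spindle. A matching gauge with a tooth over a groove (1 mm play either way) sinks until its origin is at crest height; a wrong one stops 3 to 6 mm higher.
- spindle_b_top (a point): The same point on spindle_b, likewise over the centre of a groove.
- gauge_a_mid (a point): Middle of gauge_a's leaf, 26 mm above its origin along its z.
- gauge_b_mid (a point): Middle of gauge_b's leaf, 26 mm above its origin along its z.
- gauge_c_mid (a point): Middle of gauge_c's leaf, 26 mm above its origin along its z.
- work_mat: Blue mat 90 x 170 x 2 mm, fixed; origin centre of its underside. The spindle to be gauged lies on it, within 15 mm of its centre; the other spindle is over 90 mm away on a black mat.
- rack: Dark wooden rack 262 mm long (x) x 44 x 24 mm, fixed; origin centre of underside, long groove 12 mm wide with floor 8 mm above the origin; places for gauges at x = -81, 0, +81 mm.
- bowl: Round white porcelain bowl for the gauge that fits, 101 mm across the rim, 36 mm high, inner floor 65 mm across and 6 mm up, fixed; origin centre of underside.
- tray: Open brown card tray for the gauges that do not fit, 85 (x) x 127 (y) x 31 mm, fixed; walls 4 mm, floor 2 mm thick; origin centre of underside.
- flux_bottle: Bystander: small brown bottle with white cap, 35 mm diameter x 68 mm, standing loose; origin centre of underside.
- solder_spool: Bystander: grey spool of wire, 38 mm diameter x 20 mm, loose; origin centre of underside.
Things that resemble listed ones, but are neither listed nor needed, are in the scene too. Of the things shaped like the bowl, the white one is meant.

How it is judged:
By the outcome, as a careful person would: the job done as asked, in the order asked, and still so for the second after the job is handed in, with the robot touching nothing.
It also fails if it takes over 72 s, if anything falls off the work surface, if the arm or the gripper's body presses on something with over 40 N, if the wrist force passes 120 N, or if a joint passes its speed limit or range.

## Robot

A 7-joint arm with a two-finger parallel gripper is mounted at the origin on the work surface; the furniture and walls round the work are solid. World frame = base frame: x ahead of the robot, y to its left, z up, the work surface at z = 0. Lengths are in m, angles in rad, forces in N, time in s.
With the tool pointing down it reaches from about 0.4 to 0.9 m from the base axis. Payload 5.5 kg.
Tool frame: the origin (TCP) lies midway between the tips of the shut fingers; the grasp point (between the pads) lies 19 mm behind it (r.hold_point_z is the z of the grasp point in the tool frame, in m); z points along the fingers, y is the line along which they close (so a half turn about z gives the same grasp; the last joint's range is limited). The gripper opens to 92 mm and grips with 3 to 60 N. Pads are 19 mm wide; open, the fingers measure 130 mm over their backs; the gripper's body (75 mm by 190 mm) begins 47 mm behind the grasp point.
Start: joints at [-1.018, 0.501, -0.427, 1.55, 0.221, 1.138, -0.21], TCP at [0.186, 0.623, 0.227] pointing down, gripper open.
Joint ranges: [-2.88, 2.88], [-0.31, 2.03], [-1.54, 1.56], [0.2, 2.42], [-1.41, 4.55], [0.19, 2.02], [-2.57, 2.57]. Speed limits (rad/s): [2.57, 2.57, 3.14, 3.14, 3.14, 3.14, 3.14].

## Interface

Orientations are given as a rotation vector (axis times angle).
In Python, from station import r gives the robot as it stands.
- The arm moves only by the tool jog_arm, never from a script. Its argument "increments" is a list of rows, each an object of numbers: "x", "y", "z": the shift along the tool's x, y, z each as a share of 250 mm, from -1 to 1; "wx", "wy", "wz": the turn, a rotation vector about the tool's x, y, z each as a share of 0.5 rad, from -1 to 1; "jaw": the opening, from 0 (shut) to 1 (fully open). A call has 1 to 20 rows; each row is the pose to reach, as a shift and turn from the pose commanded when the call began, along the tool's axes at that moment; what a row does not reach only later rows make up. A row lasts 1/10 s, in which the tool goes at most 50 mm and 8.59 degrees, less where a joint would pass 70% of its speed; a pose out of reach is approached as far as the arm can. A call with a number of a shift or a turn outside -1 to 1 is refused whole. A call with a gripper value outside its range is refused whole. The fingers move at their own pace and stop on an object; the grip force is fixed at half the most. Time passes only in rows, so rows that repeat a pose let the fingers close. It gives the time, the measured TCP pose, the force, the opening and the grip force at its end, in the units of the state.
- r.get_obs(): the state, without advancing time (a new reading comes with each control period).
- r.capture(name): name is "scene" or "top" or "wrist"; returns the picture (384x512x3 uint8, blue, green, red); there is no depth.
- r.camera_info(name): a dict with "mtx" (3x3 intrinsics, pixels), "rvec" (rotation vector, rad) and "tvec" (3), from world to camera coordinates, as OpenCV has them. Camera axes: x right, y down, z forward; pixel columns grow to the right and rows downward; lengths in m; the calibration is good to about 2 mm. A picture is of the moment at which its call begins: read the wrist's pose just before it. camera_info takes no time and is no camera call; for the wrist camera it gives the pose at the moment of the call.
- r.sign_off(): hands the job in; it is judged then, once.
The state is a dict: "time_s": time; "q": joint angles; "qvel": joint speeds; "tau": joint torques, N m; "position": TCP position; "tcp_rot": TCP orientation; "force": force on the tool from outside, world axes, zero at the start; "ft_torque": the same for the moment, N m; "grip_width": opening from 0.0 (shut) to 1.0 (fully open); "gripper_force": force on a finger pad.
Only numpy, scipy, OpenCV 4.12 (cv2) and the standard library are available. Lean on these libraries where they do the work, as an engineer would, in place of code of your own. Each camera call takes 0.05 s, during which the arm holds its last target. There are 200 camera calls.

## Working session

There is one attempt and no reset: what is moved stays moved. The work goes in short steps, Python scripts to look and compute and a tool call to move; the robot and the scene stay as the last step left them, time stands still between calls to the robot, and variables do not carry over. Pictures are saved under pics/ and viewed, at most 10 in all, crops included, and the job is handed in when it is done.

Besides the shell and the picture viewer there is one more tool, called after "Emit:" as name([rows], argument=value, ...), one row to a line, values as JSON. jog_arm: Moves the arm, as the interface text tells. Shift numbers are shares of 250 mm and turn numbers shares of 0.5 rad, none past 1 either way. Its arguments: {"type":"object","properties":{"increments":{"type":"array"}},"required":["increments"]}

```bash
mkdir -p pics; ls; python3 - <<'E'
from station import r
import cv2,numpy as np
o=r.get_obs(); print(o['time_s'],o['position'],o['tcp_rot'],o['force'],o['grip_width'],r.hold_point_z)
for n in ['scene','top']:
    cv2.imwrite(f'pics/{n}0.png',r.capture(n)); 
    c=r.camera_info(n); R=cv2.Rodrigues(np.array(c['rvec'],float))[0]; print(n,c['mtx'],-R.T@np.array(c['tvec']).ravel())
E
```

```text
pics
0.0 [0.18558433 0.62222646 0.22568024] [-4.53478314e-01 -3.10835528e+00  2.96672528e-03] [-0.04872418  0.18553445  0.62037086] 0.9988204157710208 -0.0188
scene [[454.55938545   0.         262.36172412]
 [  0.         454.55938545 191.53835545]
 [  0.           0.           1.        ]] [1.22995704 0.7940723  0.5996638 ]
top [[429.27377194   0.         250.08403666]
 [  0.         429.27377194 190.38329512]
 [  0.           0.           1.        ]] [ 0.29203686 -0.128567    0.99908386]
```

View pics/top0.png

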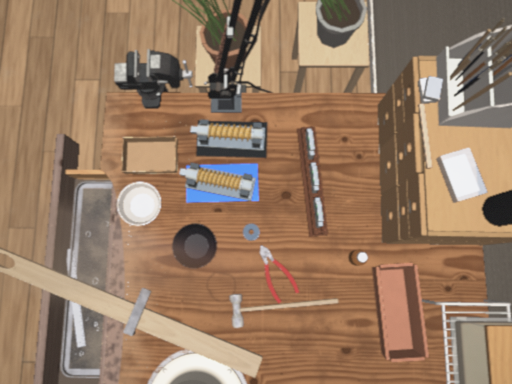

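View pics/scene0.png

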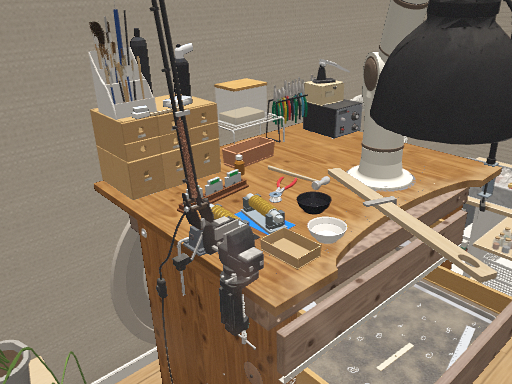

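Top view: the blue-mat spindle is at (219,181) and the decoy on black at (231,135). The rack runs (305,130)-(318,230), with gauges near (311,140), (315,177) and (319,215). The white bowl is at (139,203), with a black decoy at (195,245). The brown card tray is at (150,155), with a reddish decoy tray at (402,312). The bottle is at (360,257) and the spool at (251,232). I choose the blue-mat spindle, the white bowl and the small brown tray.

```bash
cat > h.py <<'E'
from station import r
import cv2,numpy as np
from scipy.spatial.transform import Rotation as Ro
def cam(n):
    c=r.camera_info(n); return np.array(c['mtx'],float),cv2.Rodrigues(np.array(c['rvec'],float))[0],np.array(c['tvec'],float).ravel()
def ray(c,uv):
    K,R,t=c; d=R.T@np.linalg.solve(K,np.array([uv[0],uv[1],1.])); return -R.T@t,d
def onz(c,uv,z):
    o,d=ray(c,uv); return o+d*(z-o[2])/d[2]
def tri(c1,u1,c2,u2):
    o1,d1=ray(c1,u1);o2,d2=ray(c2,u2); s=np.linalg.lstsq(np.c_[d1,-d2],o2-o1,rcond=None)[0]
    a,b=o1+s[0]*d1,o2+s[1]*d2; return (a+b)/2,np.linalg.norm(a-b)
def proj(c,p):
    K,R,t=c; x=K@(R@np.array(p)+t); return x[:2]/x[2]
def tool(p,o=None):
    """world target -> shift in tool axes as share of 250mm"""
    o=o or r.get_obs(); R=Ro.from_rotvec(o['tcp_rot']).as_matrix(); return R.T@(np.array(p)-o['position'])/.25
E
python3 - <<'E'
from h import *
np.set_printoptions(precision=4,suppress=True)
c=cam('top'); s=cam('scene')
for n,uv,z in [('spindle',(219,181),.06),('spindleL',(190,174),.05),('spindleR',(253,188),.05),('black',(231,135),.06),('g1',(311,140),.07),('g2',(315,177),.07),('g3',(319,215),.07),('bowl',(139,203),.036),('tray',(150,155),.031),('bottle',(360,257),.068),('spool',(251,232),.02),('plankend',(255,365),0.02),('base',(197,372),0)]:
    p=onz(c,uv,z); print(n,p,proj(s,p))
o=r.get_obs(); print(Ro.from_rotvec(o['tcp_rot']).as_matrix())
w=cam('wrist');R=Ro.from_rotvec(o['tcp_rot']).as_matrix()
print('wristcam in tool',R.T@(-w[1].T@w[2]-o['position']),R.T@w[1].T, w[0])
print(tool((.55,.05,.40)))
E
```

```text
spindle [ 0.4822 -0.0442  0.06  ] [263.6855 200.0071]
spindleL [0.4999 0.0228 0.05  ] [275.9326 213.3819]
spindleR [ 0.4687 -0.1202  0.05  ] [249.4841 193.5655]
black [ 0.5892 -0.0692  0.06  ] [227.2787 209.4446]
g1 [ 0.5754 -0.2496  0.07  ] [192.6165 184.9013]
g2 [ 0.4906 -0.2571  0.07  ] [214.4772 176.2682]
g3 [ 0.4063 -0.2643  0.07  ] [234.5739 168.3697]
bowl [0.4347 0.1391 0.036 ] [325.9382 224.9983]
tray [0.5488 0.121  0.031 ] [289.3298 240.0757]
bottle [ 0.317  -0.3503  0.068 ] [239.128  155.4537]
spool [ 0.3723 -0.1163  0.02  ] [274.7798 193.5274]
plankend [ 0.0856 -0.1276  0.02  ] [333.1308 167.8143]
base [ 0.0652 -0.      0.    ] [367.0493 181.9788]
[[-0.9583  0.2857 -0.0005]
 [ 0.2857  0.9583 -0.0017]
 [ 0.     -0.0018 -1.    ]]
wristcam in tool [ 0.0667 -0.0007 -0.1572] [[-0.0005 -0.9684 -0.2495]
 [ 1.     -0.0006  0.0002]
 [-0.0004 -0.2495  0.9684]] [[277.5072   0.     251.3504]
 [  0.     277.5072 190.3512]
 [  0.       0.       1.    ]]
[-2.0508 -1.7785 -0.6938]
```

```bash
python3 - <<'E'
from h import *
np.set_printoptions(precision=3,suppress=True)
R=Ro.from_rotvec(r.get_obs()['tcp_rot']).as_matrix()
for p in [(.40,.44,.36)]: print(tool(p))
E
```

```text
[-1.03  -0.455 -0.536]
```

Emit:
jog_arm([
  {"x":-0.2,"y":-0.1,"z":-0.2,"wz":-0.2},
  {"x":-0.4,"y":-0.2,"z":-0.4,"wz":-0.4},
  {"x":-0.6,"y":-0.3,"z":-0.5,"wz":-0.6},
  {"x":-0.8,"y":-0.4,"z":-0.5,"wz":-0.75},
  {"x":-1,"y":-0.45,"z":-0.5,"wz":-0.75},
  {"x":-1,"y":-0.45,"z":-0.5,"wz":-0.75},
])

```text
$.increments[0]: bad value
```

```bash
python3 - <<'E'
from h import *
np.set_printoptions(precision=3,suppress=True)
o=r.get_obs();print(o['time_s'],o['position'],Ro.from_rotvec(o['tcp_rot']).as_matrix())
print(tool((.5,.2,.33)),tool((.5,.2-.23,.33)))
E
```

```text
0.1 [0.186 0.622 0.226] [[-0.958  0.286 -0.001]
 [ 0.286  0.958 -0.002]
 [ 0.    -0.002 -1.   ]]
[-1.688 -1.26  -0.415] [-1.951 -2.142 -0.413]
```

Emit:
jog_arm([
  {"x":-0.2,"y":-0.1,"z":-0.2,"wx":0,"wy":0,"wz":-0.2,"jaw":1},
  {"x":-0.4,"y":-0.2,"z":-0.4,"wx":0,"wy":0,"wz":-0.4,"jaw":1},
  {"x":-0.6,"y":-0.3,"z":-0.5,"wx":0,"wy":0,"wz":-0.6,"jaw":1},
  {"x":-0.8,"y":-0.4,"z":-0.5,"wx":0,"wy":0,"wz":-0.75,"jaw":1},
  {"x":-1,"y":-0.45,"z":-0.5,"wx":0,"wy":0,"wz":-0.75,"jaw":1},
  {"x":-1,"y":-0.45,"z":-0.5,"wx":0,"wy":0,"wz":-0.75,"jaw":1},
])

```text
time_s: 0.7
position: [0.3856, 0.4488, 0.3505]
tcp_rot: [-0.135, 3.138, 0.0]
force: [0.4, 1.2, 0.2]
grip_width: 1.0
gripper_force: 0.0
```

```bash
python3 - <<'E'
from h import *
np.set_printoptions(precision=3,suppress=True)
o=r.get_obs();print(o['time_s'],o['position'],Ro.from_rotvec(o['tcp_rot']).as_matrix())
print(tool((.5,.2,.33)),tool((.45,-.05,.33)))
E
```

```text
0.7 [0.386 0.449 0.351] [[-0.996 -0.086  0.   ]
 [-0.086  0.996  0.   ]
 [-0.     0.    -1.   ]]
[-0.371 -1.031  0.082] [-0.086 -2.01   0.082]
```

Emit:
jog_arm([
  {"x":-0.1,"y":-0.2,"z":0,"wx":0,"wy":0,"wz":0,"jaw":1},
  {"x":-0.2,"y":-0.4,"z":0,"wx":0,"wy":0,"wz":0,"jaw":1},
  {"x":-0.25,"y":-0.6,"z":0,"wx":0,"wy":0,"wz":0,"jaw":1},
  {"x":-0.3,"y":-0.8,"z":0,"wx":0,"wy":0,"wz":0,"jaw":1},
  {"x":-0.3,"y":-1,"z":0,"wx":0,"wy":0,"wz":0,"jaw":1},
])

```text
time_s: 1.2
position: [0.4793, 0.2193, 0.3494]
tcp_rot: [0.132, -3.138, 0.0]
force: [0.7, 0.4, -0.2]
grip_width: 1.0
gripper_force: 0.0
```

Emit:
jog_arm([
  {"x":0,"y":-0.2,"z":0.05,"wx":0,"wy":0,"wz":0,"jaw":1},
  {"x":0.05,"y":-0.4,"z":0.1,"wx":0,"wy":0,"wz":0,"jaw":1},
  {"x":0.1,"y":-0.6,"z":0.1,"wx":0,"wy":0,"wz":0,"jaw":1},
  {"x":0.2,"y":-0.8,"z":0.1,"wx":0,"wy":0,"wz":0,"jaw":1},
  {"x":0.2,"y":-1,"z":0.1,"wx":0,"wy":0,"wz":0,"jaw":1},
  {"x":0.2,"y":-1,"z":0.1,"wx":0,"wy":0,"wz":0,"jaw":1},
  {"x":0.2,"y":-1,"z":0.1,"wx":0,"wy":0,"wz":0,"jaw":1},
])

```text
time_s: 1.9
position: [0.4496, -0.0338, 0.3248]
tcp_rot: [0.126, -3.139, 0.0]
force: [-0.1, 0.0, 0.6]
grip_width: 1.001
gripper_force: 0.0
```

```bash
python3 - <<'E'
from h import *
np.set_printoptions(precision=3,suppress=True)
o=r.get_obs();print(o['time_s'],o['position'],o['qvel'])
im=r.capture('wrist'); cv2.imwrite('pics/w1.png',im); np.savez('w1.npz',im=im,**r.camera_info('wrist'))
cv2.imwrite('pics/w1b.png',cv2.resize(im,(800,600),interpolation=cv2.INTER_CUBIC))
E
```

```text
1.9 [ 0.45  -0.034  0.325] [-0.039  0.007 -0.068 -0.007 -0.023  0.001 -0.031]
```

View pics/w1b.png

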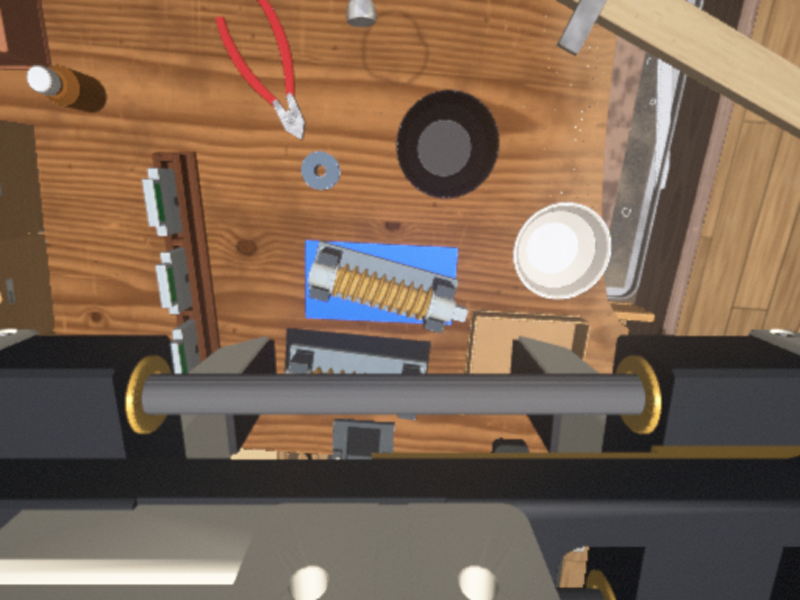

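Wrist view (800x600 scale): blue-mat spindle at (388,285), rack at (185,260) with three green-labelled gauges, white bowl at (562,250), and card tray at (530,340). The black bowl (448,143) and washer (320,170) are other items. I'll take two lower views.

Emit:
jog_arm([
  {"x":-0.1,"y":-0.2,"z":0.1,"wx":0,"wy":0,"wz":0,"jaw":1},
  {"x":-0.15,"y":-0.35,"z":0.2,"wx":0,"wy":0,"wz":0,"jaw":1},
  {"x":-0.15,"y":-0.4,"z":0.3,"wx":0,"wy":0,"wz":0,"jaw":1},
  {"x":-0.15,"y":-0.4,"z":0.3,"wx":0,"wy":0,"wz":0,"jaw":1},
  {"x":-0.15,"y":-0.4,"z":0.3,"wx":0,"wy":0,"wz":0,"jaw":1},
])

```text
time_s: 2.45
position: [0.4959, -0.1255, 0.2493]
tcp_rot: [0.138, -3.136, -0.003]
force: [0.5, 0.2, 0.3]
grip_width: 0.997
gripper_force: 0.0
```

```bash
python3 - <<'E'
from h import *
im=r.capture('wrist'); np.savez('w2.npz',im=im,**r.camera_info('wrist')); print(r.get_obs()['qvel'])
E
```

```text
[-0.00610991 -0.02349769  0.00095304 -0.01179743  0.00112698 -0.00521495
  0.00595243]
```

Emit:
jog_arm([
  {"x":-0.15,"y":0,"z":0,"wx":0,"wy":0,"wz":0,"jaw":1},
  {"x":-0.32,"y":0,"z":0,"wx":0,"wy":0,"wz":0,"jaw":1},
  {"x":-0.32,"y":0,"z":0,"wx":0,"wy":0,"wz":0,"jaw":1},
  {"x":-0.32,"y":0,"z":0,"wx":0,"wy":0,"wz":0,"jaw":1},
])

```text
time_s: 2.9
position: [0.5767, -0.1185, 0.2509]
tcp_rot: [-0.14, 3.137, 0.001]
force: [-0.5, -0.5, 0.4]
grip_width: 1.001
gripper_force: 0.0
```

```bash
python3 - <<'E'
from h import *
im=r.capture('wrist'); np.savez('w3.npz',im=im,**r.camera_info('wrist')); print(r.get_obs()['qvel'].round(3),r.get_obs()['position'])
a=np.load('w2.npz')['im']
v=np.vstack([a[:230,60:460],im[:230,60:460]])
cv2.imwrite('pics/w23.png',cv2.resize(v,None,fx=1.3,fy=1.3,interpolation=cv2.INTER_CUBIC))
E
```

```text
[ 0.014 -0.017  0.016  0.022  0.002 -0.003  0.003] [ 0.57569168 -0.1193739   0.25088751]
```

View pics/w23.png

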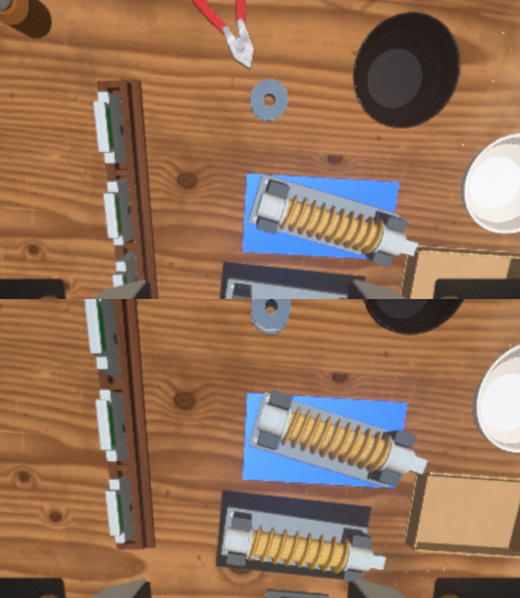

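Crop (1.3x, offset 60): the upper panel is w2 and the lower is w3. White gauge tabs are at about (103,125), (111,210) and (118,275) in w2. The blue-mat spindle is at (333,222), with finer thread than the black-mat one in w3 at (305,545), which shows about 8 crests.

```bash
cat >> h.py <<'E'
def load(f):
    d=np.load(f); return d['im'],(d['mtx'],cv2.Rodrigues(d['rvec'].astype(float))[0],d['tvec'].ravel())
E
cat > m.py <<'E'
from h import *
np.set_printoptions(precision=4,suppress=True)
V=[load('w2.npz'),load('w3.npz')]
def comps(m,amin):
    n,l,s,c=cv2.connectedComponentsWithStats(m.astype(np.uint8)); return [(l==i,s[i],c[i]) for i in range(1,n) if s[i][4]>amin]
B=[]
for im,c in V:
    hsv=cv2.cvtColor(im,cv2.COLOR_BGR2HSV); h,s,v=cv2.split(hsv)
    print('cam',-c[1].T@c[2])
    g=(h>50)&(h<90)&(s>60)&(v>40); g[215:]=0
    for m,st,ce in comps(g,8): print('green',st,ce)
    w=(s<40)&(v>180); w[215:]=0; w[:,200:]=0
    for m,st,ce in comps(w,20):
        rc=cv2.minAreaRect(np.argwhere(m)[:,::-1].astype(np.float32)); print('white',ce,rc, onz(c,ce,.065))
    b=(h>10)&(h<30)&(s>110)&(v>60); bl=(h>100)&(h<125)&(s>120)
    for m,st,ce in comps(bl,200): print('blue',st)
    b2=bl.copy(); ys,xs=np.where(bl); 
    print('bluebox',xs.min(),xs.max(),ys.min(),ys.max(),onz(c,(xs.min(),ys.mean()),.002),onz(c,((xs.min()+xs.max())/2,(ys.min()+ys.max())/2),.002))
E
python3 m.py
```

```text
cam [ 0.4299 -0.1321  0.4076]
green [141  83   6  31  97] [143.8454  97.3711]
green [148 151   6  28  79] [150.5823 164.3797]
white [52.5     0.7857] ((52.5, 1.0), (2.0, 11.0), 90.0) [ 0.3256 -0.3569  0.065 ]
white [137.8038  93.3602] ((137.49998474121094, 93.49998474121094), (44.99999237060547, 10.999998092651367), 90.0) [ 0.4129 -0.2662  0.065 ]
white [143.8    120.7455] ((143.5, 120.5), (7.0, 7.0), 90.0) [ 0.4435 -0.2595  0.065 ]
white [146.1379 143.569 ] ((146.5, 143.5), (7.0, 7.0), 90.0) [ 0.4704 -0.2569  0.065 ]
white [145.6117 167.8454] ((145.5576934814453, 168.28846740722656), (40.007694244384766, 10.001923561096191), 78.69007110595703) [ 0.5005 -0.2577  0.065 ]
white [152.4792 204.875 ] ((152.5, 205.0), (6.0, 7.0), 90.0) [ 0.5484 -0.2492  0.065 ]
white [  4.1034 211.9655] ((5.0, 212.5), (3.0, 10.0), 90.0) [ 0.5749 -0.4411  0.065 ]
white [150. 213.] ((150.0, 213.0), (2.0, 6.0), 90.0) [ 0.5598 -0.2524  0.065 ]
blue [ 247  134   96   65 1409]
blue [ 269  135   98   28 1202]
bluebox 247 366 134 198 [ 0.4952 -0.1321  0.002 ] [ 0.4899 -0.0443  0.002 ]
cam [ 0.5089 -0.126   0.4081]
[... 319 characters left out ...]
 ((138.0, 49.0), (8.0, 8.0), 90.0) [ 0.4444 -0.2598  0.065 ]
white [139.3601  92.313 ] ((139.0, 92.5), (45.0, 10.0), 90.0) [ 0.4908 -0.2588  0.065 ]
white [145.3571 120.4107] ((145.5, 120.5), (7.0, 7.0), 90.0) [ 0.5222 -0.2521  0.065 ]
white [147.5741 142.2037] ((147.5, 142.5), (7.0, 7.0), 90.0) [ 0.5479 -0.2496  0.065 ]
white [147.0756 166.9759] ((147.1304931640625, 167.47230529785156), (40.64118576049805, 9.782341957092285), 78.02386474609375) [ 0.5786 -0.2504  0.065 ]
white [  4.3846 211.8077] ((5.0, 212.5), (3.0, 10.0), 90.0) [ 0.6541 -0.4358  0.065 ]
blue [ 247   72  108   73 1807]
blue [ 285   74   88   28 1234]
bluebox 247 372 72 144 [ 0.496  -0.1329  0.002 ] [ 0.4875 -0.0456  0.002 ]
```

```bash
cat > m2.py <<'E'
from h import *
np.set_printoptions(precision=4,suppress=True)
V=[load('w2.npz'),load('w3.npz')]; (i2,c2),(i3,c3)=V
for a,b in [((143.85,97.37),(137.87,21.5)),((150.58,164.38),(145.37,96.66)),((137.8,93.4),(131.2,20.2)),((143.8,120.75),(137.89,48.94)),((146.14,143.57),(139.36,71.5)),((152.48,204.9),(147.57,142.2))]: print(*tri(c2,a,c3,b))
for k,(im,c) in enumerate(V):
    hsv=cv2.cvtColor(im,cv2.COLOR_BGR2HSV); h,s,v=cv2.split(hsv)
    poly=np.array([proj(c,p) for p in [(.53,.03,.05),(.505,-.13,.05),(.43,-.13,.05),(.455,.03,.05)]]).astype(np.int32)
    pm=np.zeros(im.shape[:2],np.uint8); cv2.fillPoly(pm,[poly],1)
    b=(h>10)&(h<30)&(s>100)&(v>60)&(pm>0)
    b=cv2.morphologyEx(b.astype(np.uint8),cv2.MORPH_CLOSE,np.ones((5,5)))
    n,l,st,ce=cv2.connectedComponentsWithStats(b); i=1+st[1:,4].argmax(); m=l==i
    rc=cv2.minAreaRect(np.argwhere(m)[:,::-1].astype(np.float32)); print(st[i],ce[i],rc,onz(c,ce[i],.055))
    pr=cv2.boxPoints(rc); print([onz(c,p,.042)[:2] for p in pr])
crop=[]
for im,c in V:
    p=proj(c,(.482,-.044,.06)).astype(int); crop.append(cv2.resize(im[p[1]-35:p[1]+35,p[0]-65:p[0]+65],None,fx=5.5,fy=4.2,interpolation=cv2.INTER_CUBIC)); print(p)
cv2.imwrite('pics/sp.png',np.vstack(crop))
E
python3 m2.py
```

```text
[ 0.4168 -0.2591  0.0656] 0.00020490487939094957
[ 0.4951 -0.2507  0.0678] 0.00022713891744678875
[ 0.4123 -0.272   0.0514] 0.0007284755038117185
[ 0.4436 -0.2612  0.0611] 0.0003765232228038051
[ 0.4692 -0.2538  0.0754] 0.0013011309324677735
[ 0.5476 -0.2485  0.0675] 0.0002925420000404131
[ 277  152   78   43 1668] [316.8094 173.4287] ((315.77886962890625, 173.5548858642578), (75.36521911621094, 27.458648681640625), 14.500167846679688) [ 0.4905 -0.0412  0.055 ]
[array([ 0.503 , -0.0919]), array([ 0.4668, -0.0868]), array([0.4832, 0.0132]), array([0.5204, 0.0105])]
[ 279   84   82   49 1872] [319.7724 108.4391] ((319.47216796875, 107.38423919677734), (79.75072479248047, 29.688329696655273), 19.212671279907227) [ 0.4897 -0.0435  0.055 ]
[array([ 0.4935, -0.0945]), array([ 0.4594, -0.0862]), array([0.482 , 0.0124]), array([0.5174, 0.0063])]
[316 167]
[321 101]
```

View pics/sp.png

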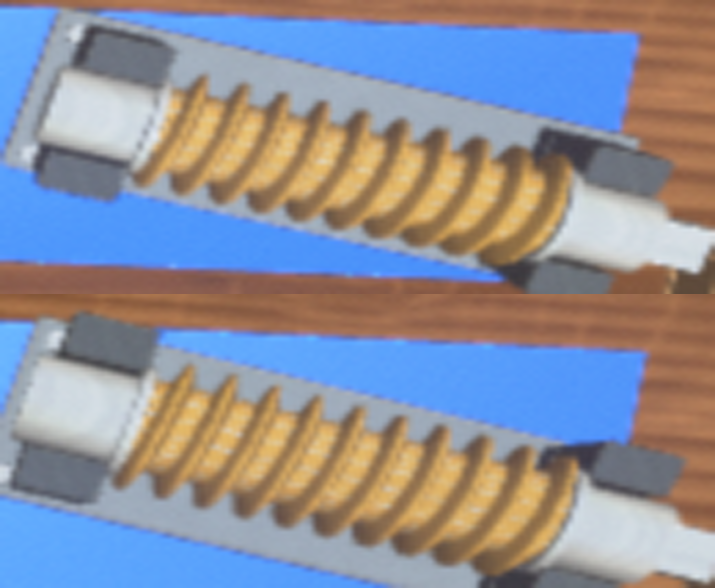

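```bash
cat > m3.py <<'E'
from h import *
np.set_printoptions(precision=4,suppress=True)
V=[load('w2.npz'),load('w3.npz')]; (i2,c2),(i3,c3)=V
def P(k,x,y):  # crop -> px
    return ((x+.5)/5.5-.5+(316,321)[k]-65,((y+.5)-294*k)/4.2-.5+(167,101)[k]-35)
print('rect',tri(c2,(315.78,173.55),c3,(319.47,107.38)))
T=[]
for a,b in [((205,75),(188,368)),((552,150),(565,458)),((140,183),(122,486)),((500,262),(495,573))]:
    p,e=tri(c2,P(0,*a),c3,P(1,*b)); T.append(p); print(p,e, onz(c2,P(0,*a),.044)[:2],onz(c3,P(1,*b),.044)[:2])
Q=np.array([[onz(c2,P(0,*a),.044),onz(c3,P(1,*b),.044)] for a,b in [((205,75),(188,368)),((552,150),(565,458)),((140,183),(122,486)),((500,262),(495,573))]]).mean(1)
ctr=Q.mean(0); d=(Q[0]+Q[2]-Q[1]-Q[3])[:2]; d/=np.linalg.norm(d); print('ctr',ctr,'dir',d,np.degrees(np.arctan2(-d[1],-d[0])))
print(np.linalg.norm(Q[0]-Q[1]),np.linalg.norm(Q[2]-Q[3]))
# brightness profile on top line
for im,c in V:
    g=im.astype(np.float32).mean(2); s=np.arange(-56,57,1)
    pr=np.zeros(len(s))
    for w in (-2,-1,0,1,2):
        n=np.array([-d[1],d[0]]); uv=np.array([proj(c,(*(ctr[:2]-d*t/1000+n*w/1000),.063)) for t in s],np.float32)
        pr+=cv2.remap(g,uv[:,0][None],uv[:,1][None],cv2.INTER_CUBIC)[0]/5
    print(' '.join(f'{a}:{int(b)}' for a,b in zip(s,pr)))
E
python3 m3.py
```

```text
rect (array([ 0.489 , -0.0458,  0.0654]), np.float64(0.0013141021274200905))
[ 0.4636 -0.0824  0.0512] 0.0014288916807106162 [ 0.4643 -0.0806] [ 0.4628 -0.0822]
[0.4804 0.0062 0.0435] 0.0009675792908359265 [0.4803 0.0055] [0.4804 0.0066]
[ 0.4975 -0.0938  0.0548] 0.0008153196519639272 [ 0.4996 -0.0922] [ 0.4972 -0.0933]
[ 0.5147 -0.0064  0.0562] 0.0023562873263175553 [ 0.5176 -0.0008] [ 0.5151 -0.0035]
ctr [ 0.4897 -0.0426  0.044 ] dir [-0.1916 -0.9815] 78.95611098771131
0.08908649077783079 0.09234750214003921
-56:217 -55:216 -54:202 -53:181 -52:205 -51:222 -50:204 -49:175 -48:141 -47:120 -46:131 -45:152 -44:152 -43:158 -42:176 -41:180 -40:179 -39:165 -38:136 -37:122 -36:134 -35:155 -34:161 -33:166 -32:177 -31:180 -30:177 -29:160 -28:131 -27:119 -26:131 -25:152 -24:160 -23:169 -22:178 -21:179 -20:176 -19:155 -18:127 -17:117 -16:127 -15:151 -14:163 -13:172 -12:181 -11:181 -10:173 -9:151 -8:123 -7:117 -6:130 -5:153 -4:166 -3:172 -2:178 -1:177 0:167 1:138 2:115 3:116 4:130 5:154 6:168 7:172 8:177 9:175 10:162 11:133 12:114 13:114 14:131 15:155 16:169 17:175 18:176 19:174 20:160 21:130 2
[... 371 characters left out ...]
 -40:155 -39:124 -38:120 -37:141 -36:150 -35:142 -34:162 -33:178 -32:176 -31:174 -30:157 -29:125 -28:120 -27:139 -26:149 -25:143 -24:161 -23:174 -22:176 -21:170 -20:146 -19:121 -18:123 -17:144 -16:151 -15:146 -14:166 -13:176 -12:173 -11:167 -10:143 -9:117 -8:121 -7:143 -6:152 -5:154 -4:169 -3:175 -2:173 -1:164 0:134 1:114 2:120 3:142 4:153 5:158 6:172 7:175 8:171 9:156 10:125 11:112 12:119 13:141 14:155 15:161 16:169 17:171 18:165 19:144 20:118 21:111 22:118 23:140 24:156 25:162 26:172 27:174 28:167 29:142 30:116 31:110 32:118 33:142 34:162 35:168 36:170 37:169 38:161 39:135 40:113 41:109 42:117 43:143 44:164 45:160 46:142 47:169 48:212 49:216 50:214 51:214 52:213 53:213 54:212 55:212 56:213
```

The thread profile shows 10 crests about 10 mm apart, so the blue-mat spindle's pitch is 10 mm. Its centre is about (0.489,-0.045), yaw about 79°. Now the rack line and the containers.

```bash
cat > m4.py <<'E'
from h import *
np.set_printoptions(precision=4,suppress=True)
V=[load('w2.npz'),load('w3.npz'),load('w1.npz')]
for (im,c),g in zip(V,[[(143.85,97.37),(150.58,164.38)],[(137.87,21.5),(145.37,96.66),(152.03,163.64)]]):
    print('labels',[onz(c,u,.0595)[:2] for u in g])
for im,c in V[:2]:  # shoulder specks (leaf top outside the tab)
    pass
K=[('top',r.capture('top'),cam('top'))]+[(f'w{i}',*v) for i,v in zip((2,3,1),V)]
for n,im,c in K:
    h,s,v=cv2.split(cv2.cvtColor(im,cv2.COLOR_BGR2HSV))
    def blob(m,p,z):
        u=proj(c,p); n_,l,st,ce=cv2.connectedComponentsWithStats(m.astype(np.uint8))
        i=l[int(round(u[1])),int(round(u[0]))] if 0<=u[0]<512 and 0<=u[1]<384 else 0
        if i: q=np.argwhere(l==i)[:,::-1].astype(np.float32); (x,y),w,a=cv2.minAreaRect(q); print(n,st[i],onz(c,(x,y),z)[:2],w,a)
    blob((s<45)&(v>150),(.4347,.139,.01),.034)
    blob((h>8)&(h<22)&(s>70)&(s<150)&(v>120),(.5488,.121,.005),.002)
E
python3 m4.py; python3 -c "
from h import *
o=r.get_obs();print(o['position'],o['tcp_rot'],Ro.from_rotvec(o['tcp_rot']).as_matrix().round(3)[:,0])
for p in [(.578,-.2545,.09),(.578,-.2545,.034)]: print(tool(p))"
```

```text
labels [array([ 0.4165, -0.2613]), array([ 0.4967, -0.2535])]
labels [array([ 0.4151, -0.2616]), array([ 0.4948, -0.2539]), array([ 0.5749, -0.2461])]
top [   88     0   200   264 27896] [0.6368 0.0335] (139.49069213867188, 277.5223693847656) 13.756207466125488
w2 [ 417  102   77   77 4625] [0.4332 0.1407] (76.0, 76.0) 90.0
w2 [   47     0   465   239 34347] [ 0.444 -0.073] (231.23797607421875, 466.14019775390625) 83.74002838134766
w3 [ 426   32   82   86 5450] [0.4321 0.1401] (74.95331573486328, 91.21676635742188) 45.0
w3 [   46     0   466   239 40629] [ 0.5062 -0.0873] (238.0, 465.0) 90.0
w1 [ 328  129   64   62 3048] [0.4334 0.1424] (58.689857482910156, 65.05382537841797) 45.0
[ 0.57517702 -0.12003756  0.25088055] [-1.36403983e-01  3.13798607e+00  2.60266070e-04] [-0.996 -0.087 -0.001]
[ 0.03583989 -0.53688943  0.64342517]
[ 0.03598547 -0.53692026  0.86742512]
```

Emit:
jog_arm([
  {"x":0.02,"y":-0.2,"z":0.05,"wx":0,"wy":0,"wz":-0.015,"jaw":1},
  {"x":0.04,"y":-0.4,"z":0.1,"wx":0,"wy":0,"wz":-0.015,"jaw":1},
  {"x":0.042,"y":-0.522,"z":0.25,"wx":0,"wy":0,"wz":-0.015,"jaw":0.7},
  {"x":0.042,"y":-0.522,"z":0.45,"wx":0,"wy":0,"wz":-0.015,"jaw":0.5},
  {"x":0.042,"y":-0.522,"z":0.6,"wx":0,"wy":0,"wz":-0.015,"jaw":0.5},
  {"x":0.042,"y":-0.522,"z":0.6,"wx":0,"wy":0,"wz":-0.015,"jaw":0.5},
  {"x":0.042,"y":-0.522,"z":0.6,"wx":0,"wy":0,"wz":-0.015,"jaw":0.5},
])

```text
time_s: 3.7
position: [0.5758, -0.2518, 0.1009]
tcp_rot: [0.146, -3.138, -0.001]
force: [-0.3, 0.1, 0.4]
grip_width: 0.614
gripper_force: 0.0
```

```bash
python3 - <<'E'
from h import *
o=r.get_obs();print(o['position'],o['tcp_rot'],tool((.576,-.251,.035)))
im=r.capture('wrist'); cv2.imwrite('pics/w4.png',cv2.resize(im[60:384,90:420],None,fx=1.8,fy=1.8))
print(proj(cam('wrist'),(.576,-.251,.065)))
E
```

```text
[ 0.57584909 -0.25183856  0.10093963] [ 1.45902022e-01 -3.13784170e+00 -5.93450978e-04] [-0.00100269  0.00317978  0.26375945]
[254.24487829 210.52582735]
```

View pics/w4.png

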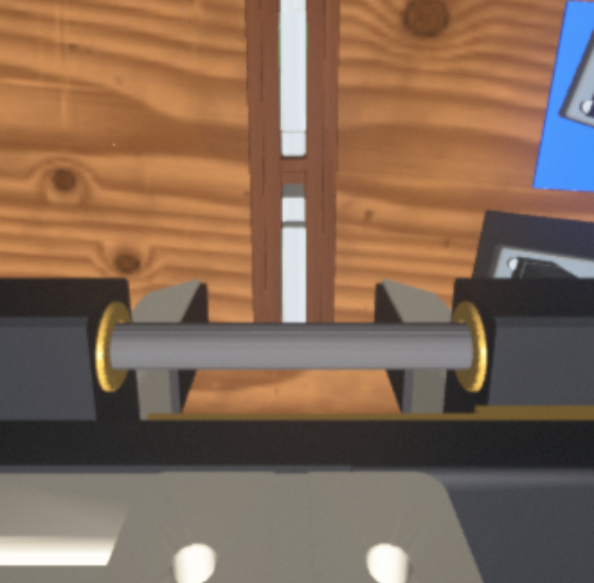

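The close view shows the far gauge's white tab at column 293, midway between the fingertips (183 and 400) and parallel to the tool. The tab's near edge is at (293,222). I descend and grip.

Emit:
jog_arm([
  {"x":0,"y":0.003,"z":0.15,"wx":0,"wy":0,"wz":0,"jaw":0.4},
  {"x":0,"y":0.003,"z":0.264,"wx":0,"wy":0,"wz":0,"jaw":0.35},
  {"x":0,"y":0.003,"z":0.264,"wx":0,"wy":0,"wz":0,"jaw":0.3},
  {"x":0,"y":0.003,"z":0.264,"wx":0,"wy":0,"wz":0,"jaw":0},
  {"x":0,"y":0.003,"z":0.264,"wx":0,"wy":0,"wz":0,"jaw":0},
  {"x":0,"y":0.003,"z":0.264,"wx":0,"wy":0,"wz":0,"jaw":0},
  {"x":0,"y":0.003,"z":0.264,"wx":0,"wy":0,"wz":0,"jaw":0},
])

```text
time_s: 4.45
position: [0.5781, -0.2515, 0.0367]
tcp_rot: [-0.146, 3.134, -0.002]
force: [-1.0, 1.8, 6.8]
grip_width: 0.105
gripper_force: 29.9
```

```bash
python3 - <<'E'
from h import *
o=r.get_obs();print(o['time_s'],o['position'],o['grip_width'],o['gripper_force'],o['force'],o['q'].round(2))
im=r.capture('wrist'); c=cam('wrist'); np.savez('g1.npz',im=im,**r.camera_info('wrist')); R=Ro.from_rotvec(o['tcp_rot']).as_matrix()
print('yaw',np.degrees(np.arctan2(R[1,0],R[0,0])))
print(im[150:240,252].mean(1).astype(int).tolist())
for x in (22,32): print(proj(c,o['position']+R@np.array([x/1000,0,-.032])),proj(c,o['position']+R@np.array([x/1000,0,-.013])))
E
```

```text
4.45 [ 0.57812944 -0.25152255  0.03666841] 0.10496556671830179 29.94687169790268 [-0.96567746  1.82489305  6.83665244] [ 0.35  0.66  0.02  1.74 -0.02  0.74  2.05]
yaw -174.6588412320663
[229, 227, 221, 194, 101, 83, 95, 96, 96, 95, 96, 95, 96, 95, 92, 93, 96, 95, 96, 93, 93, 96, 98, 107, 108, 109, 111, 111, 111, 109, 111, 109, 112, 113, 112, 115, 143, 205, 224, 229, 230, 231, 231, 231, 230, 231, 230, 230, 230, 230, 230, 231, 230, 230, 219, 148, 113, 111, 112, 112, 114, 126, 172, 218, 227, 229, 229, 229, 229, 229, 229, 229, 228, 228, 229, 229, 228, 228, 229, 229, 230, 228, 229, 229, 229, 229, 228, 228, 214, 117]
[252.68454626 216.15347077] [252.50649244 204.28404441]
[252.70160459 195.97193375] [252.51844022 186.40560819]
```

Emit:
jog_arm([
  {"x":0,"y":0,"z":-0.08,"wx":0,"wy":0,"wz":0,"jaw":0},
  {"x":0,"y":0,"z":-0.2,"wx":0,"wy":0,"wz":0,"jaw":0},
  {"x":0,"y":0,"z":-0.38,"wx":0,"wy":0,"wz":0,"jaw":0},
  {"x":0.05,"y":0.15,"z":-0.43,"wx":0,"wy":0,"wz":0.25,"jaw":0},
  {"x":0.1,"y":0.3,"z":-0.43,"wx":0,"wy":0,"wz":0.5,"jaw":0},
  {"x":0.15,"y":0.5,"z":-0.43,"wx":0,"wy":0,"wz":0.75,"jaw":0},
  {"x":0.22,"y":0.7,"z":-0.43,"wx":0,"wy":0,"wz":1,"jaw":0},
  {"x":0.278,"y":0.854,"z":-0.43,"wx":0,"wy":0,"wz":1,"jaw":0},
])

```text
time_s: 5.3
position: [0.4865, -0.0432, 0.1424]
tcp_rot: [0.639, 3.074, 0.001]
force: [0.3, -0.1, -0.6]
grip_width: 0.108
gripper_force: 30.0
```

Emit:
jog_arm([
  {"x":0,"y":0,"z":0,"wx":0,"wy":0,"wz":0.3,"jaw":0},
  {"x":0,"y":0,"z":0,"wx":0,"wy":0,"wz":0.6,"jaw":0},
  {"x":0,"y":0,"z":0,"wx":0,"wy":0,"wz":0.9,"jaw":0},
  {"x":0,"y":0,"z":0,"wx":0,"wy":0,"wz":1,"jaw":0},
])

```text
time_s: 5.7
position: [0.4875, -0.0452, 0.1425]
tcp_rot: [1.382, 2.819, 0.001]
force: [-0.5, -0.5, -1.1]
grip_width: 0.102
gripper_force: 30.0
```

Emit:
jog_arm([
  {"x":0,"y":0,"z":0,"wx":0,"wy":0,"wz":0.3,"jaw":0},
  {"x":0,"y":0,"z":0,"wx":0,"wy":0,"wz":0.6,"jaw":0},
  {"x":0,"y":0,"z":0,"wx":0,"wy":0,"wz":0.9,"jaw":0},
  {"x":0,"y":0,"z":0,"wx":0,"wy":0,"wz":1,"jaw":0},
])

```text
time_s: 6.1
position: [0.4875, -0.0453, 0.1424]
tcp_rot: [2.038, 2.39, 0.002]
force: [1.0, 0.0, -0.8]
grip_width: 0.106
gripper_force: 30.0
```

```bash
cat > st.py <<'E'
from h import *
import sys
np.set_printoptions(precision=4,suppress=True)
o=r.get_obs(); R=Ro.from_rotvec(o['tcp_rot']).as_matrix(); yaw=np.degrees(np.arctan2(R[1,0],R[0,0]))
print(round(o['time_s'],2),'pos',o['position'],'yaw',round(yaw,2),'tilt',R[:2,2],'f',o['force'].round(1),'w',round(o['grip_width'],3),'q7',round(o['q'][6],2))
if len(sys.argv)>3: print('shift',tool(list(map(float,sys.argv[1:4])),o))
if len(sys.argv)>4: print('wz',-np.radians(float(sys.argv[4])-yaw)/.5)
E
python3 st.py .489 -.0457 .11 79; python3 -c "
from h import *
im=r.capture('wrist'); np.savez('g2.npz',im=im,**r.camera_info('wrist'));cv2.imwrite('pics/w5.png',im)"
```

```text
6.1 pos [ 0.4875 -0.0453  0.1424] yaw 99.09 tilt [0.0015 0.0002] f [ 1.   0.  -0.8] w 0.106 q7 0.3
shift [-0.0025  0.0055  0.1294]
wz 0.701215880572089
```

Emit:
jog_arm([
  {"x":0,"y":0.005,"z":0.03,"wx":0,"wy":0,"wz":0.3,"jaw":0},
  {"x":0,"y":0.005,"z":0.08,"wx":0,"wy":0,"wz":0.6,"jaw":0},
  {"x":0,"y":0.005,"z":0.13,"wx":0,"wy":0,"wz":0.7,"jaw":0},
  {"x":0,"y":0.005,"z":0.13,"wx":0,"wy":0,"wz":0.7,"jaw":0},
  {"x":0,"y":0.005,"z":0.13,"wx":0,"wy":0,"wz":0.7,"jaw":0},
])

```text
time_s: 6.65
position: [0.4885, -0.0451, 0.1094]
tcp_rot: [2.416, 2.008, 0.0]
force: [0.3, -0.5, -0.7]
grip_width: 0.108
gripper_force: 30.0
```

```bash
python3 st.py .489 -.0457 .087 79; python3 -c "
from h import *
im=r.capture('wrist'); np.savez('g2.npz',im=im,**r.camera_info('wrist'));cv2.imwrite('pics/w5.png',cv2.resize(im[20:240,120:390],None,fx=2.6,fy=2.6,interpolation=cv2.INTER_CUBIC))"
```

```text
6.65 pos [ 0.4885 -0.0451  0.1094] yaw 79.45 tilt [0.0002 0.    ] f [ 0.3 -0.5 -0.7] w 0.108 q7 0.01
shift [-0.0019  0.0026  0.0897]
wz 0.015674228419693733
```

View pics/w5.png

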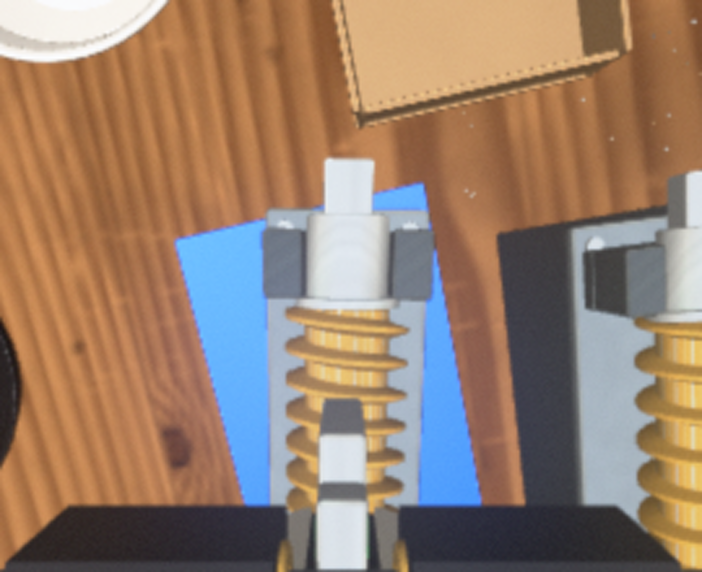

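The view is aligned: the spindle axis is at column 347 and the held gauge at 343. The first crest runs (290,313)-(408,330). I measure crest phase relative to the tool.

```bash
python3 - <<'E'
from h import *
np.set_printoptions(precision=4,suppress=True)
im,c=load('g2.npz'); o=r.get_obs(); R=Ro.from_rotvec(o['tcp_rot']).as_matrix(); p=o['position']
tl=lambda u,z:(R.T@(onz(c,u,z)-p)*1000)[:2]
px=lambda x,y:((x+.5)/2.6-.5+120,(y+.5)/2.6-.5+20)
for k in range(5):
    L=px(290,[313,348,378.5,409.5,440][k]);Q=px(407,[330,363,394,425.5,457][k])
    a=[(tl(L,z)+tl(Q,z))/2 for z in (.044,.050)]; print('crest mid tool xy',a)
g=im.astype(np.float32).mean(2)
for yy in (1,):
  s=np.arange(30,62,1.); uv=np.array([proj(c,R@np.array([x/1000,yy/1000,0])+[p[0],p[1],.063]) for x in s],np.float32)
  print(' '.join(f'{int(a)}:{int(b)}' for a,b in zip(s,cv2.remap(g,uv[:,0][None],uv[:,1][None],cv2.INTER_CUBIC)[0])))
# block faces (z .052) and shaft end; base far edge
for nm,y,z in [('block far',230,.052),('block near',300,.052)]: print(nm,tl(px(285,y),z),tl(px(412,y),z))
# gauge: tab front top edge & leaf end
for nm,y,h in [('tab top near edge',498,.0283),('shoulder end',435,.016)]: print(nm,tl(px(343,y),p[2]+h))
E
```

```text
crest mid tool xy [array([47.3112,  1.9671]), array([47.8174,  1.9156])]
crest mid tool xy [array([36.9068,  1.9795]), array([37.693 ,  1.9277])]
crest mid tool xy [array([27.2822,  1.9981]), array([28.3274,  1.9458])]
crest mid tool xy [array([17.287 ,  2.0176]), array([18.6012,  1.9647])]
crest mid tool xy [array([7.151, 2.039]), array([8.738 , 1.9856])]
30:128 31:143 32:180 33:180 34:181 35:177 36:138 37:167 38:162 39:132 40:130 41:159 42:179 43:179 44:180 45:170 46:126 47:169 48:166 49:132 50:135 51:170 52:179 53:228 54:230 55:200 56:224 57:228 58:227 59:227 60:227 61:227
block far [ 73.8787 -16.3451] [73.8628 19.9559]
block near [ 54.2278 -16.7429] [54.2087 20.4194]
tab top near edge [22.382  0.15 ]
shoulder end [31.5774  0.1622]
```

Emit:
jog_arm([
  {"x":0.008,"y":0.0064,"z":0.03,"wx":0,"wy":0,"wz":0.01,"jaw":0},
  {"x":0.008,"y":0.0064,"z":0.05,"wx":0,"wy":0,"wz":0.01,"jaw":0},
  {"x":0.008,"y":0.0064,"z":0.06,"wx":0,"wy":0,"wz":0.01,"jaw":0},
  {"x":0.008,"y":0.0064,"z":0.07,"wx":0,"wy":0,"wz":0.01,"jaw":0},
  {"x":0.008,"y":0.0064,"z":0.075,"wx":0,"wy":0,"wz":0.01,"jaw":0},
  {"x":0.008,"y":0.0064,"z":0.075,"wx":0,"wy":0,"wz":0.01,"jaw":0},
])

```text
time_s: 7.3
position: [0.4901, -0.0435, 0.09]
tcp_rot: [-2.423, -1.999, 0.001]
force: [-0.2, 0.2, -0.9]
grip_width: 0.106
gripper_force: 30.0
```

```bash
python3 st.py
```

```text
7.3 pos [ 0.4901 -0.0435  0.09  ] yaw 79.03 tilt [-0.0005 -0.    ] f [-0.2  0.2 -0.9] w 0.106 q7 0.02
```

Emit:
jog_arm([
  {"x":0,"y":0,"z":0.004,"wx":0,"wy":0,"wz":0,"jaw":0},
  {"x":0,"y":0,"z":0.008,"wx":0,"wy":0,"wz":0,"jaw":0},
  {"x":0,"y":0,"z":0.012,"wx":0,"wy":0,"wz":0,"jaw":0},
  {"x":0,"y":0,"z":0.012,"wx":0,"wy":0,"wz":0,"jaw":0},
])

```text
time_s: 7.7
position: [0.4902, -0.0434, 0.0871]
tcp_rot: [-2.423, -1.999, 0.0]
force: [-0.3, 0.8, -0.7]
grip_width: 0.106
gripper_force: 30.0
```

Emit:
jog_arm([
  {"x":0,"y":0,"z":0.004,"wx":0,"wy":0,"wz":0,"jaw":0},
  {"x":0,"y":0,"z":0.008,"wx":0,"wy":0,"wz":0,"jaw":0},
  {"x":0,"y":0,"z":0.012,"wx":0,"wy":0,"wz":0,"jaw":0},
  {"x":0,"y":0,"z":0.012,"wx":0,"wy":0,"wz":0,"jaw":0},
])

```text
time_s: 8.1
position: [0.4906, -0.0434, 0.0862]
tcp_rot: [-2.423, -1.998, -0.002]
force: [-6.2, -0.4, 20.9]
grip_width: 0.111
gripper_force: 30.0
```

```bash
python3 st.py
```

```text
8.1 pos [ 0.4906 -0.0434  0.0862] yaw 79.01 tilt [0.0004 0.0011] f [-6.2 -0.4 20.9] w 0.111 q7 0.02
```

Emit:
jog_arm([
  {"x":0,"y":0,"z":-0.01,"wx":0,"wy":0,"wz":0,"jaw":0},
  {"x":0.008,"y":0,"z":-0.01,"wx":0,"wy":0,"wz":0,"jaw":0},
  {"x":0.014,"y":0,"z":-0.01,"wx":0,"wy":0,"wz":0,"jaw":0},
  {"x":0.014,"y":0,"z":-0.01,"wx":0,"wy":0,"wz":0,"jaw":0},
])

```text
time_s: 8.5
position: [0.4911, -0.0416, 0.087]
tcp_rot: [2.423, 1.997, -0.001]
force: [-1.0, -4.4, 5.5]
grip_width: 0.107
gripper_force: 30.0
```

```bash
python3 st.py .4902 -.0434 .0862; python3 -c "
from h import *
s=cam('scene'); p=proj(s,(.49,-.045,.09)); im=r.capture('scene'); x,y=p.astype(int); cv2.imwrite('pics/s2.png',cv2.resize(im[y-45:y+45,x-60:x+60],None,fx=6,fy=6,interpolation=cv2.INTER_CUBIC))"
```

```text
8.5 pos [ 0.4911 -0.0416  0.087 ] yaw 78.98 tilt [ 0.0003 -0.0018] f [-1.  -4.4  5.5] w 0.107 q7 0.01
shift [-0.0076 -0.0023  0.0031]
```

The gauge met no resistance down to 0.0871 and stopped at 0.0862, against an expected home of 0.0867; a wrong one would stop at 0.0897 or higher. The sideways nudge was resisted, so it is meshed. This gauge fits and goes to the white bowl.

Emit:
jog_arm([
  {"x":-0.007,"y":0,"z":-0.04,"wx":0,"wy":0,"wz":0,"jaw":0},
  {"x":-0.007,"y":0,"z":-0.1,"wx":0,"wy":0,"wz":0,"jaw":0},
  {"x":0.1,"y":-0.06,"z":-0.2,"wx":0,"wy":0,"wz":0,"jaw":0},
  {"x":0.28,"y":-0.15,"z":-0.2,"wx":0,"wy":0,"wz":0,"jaw":0},
  {"x":0.46,"y":-0.25,"z":-0.2,"wx":0,"wy":0,"wz":0,"jaw":0},
  {"x":0.6,"y":-0.33,"z":-0.2,"wx":0,"wy":0,"wz":0,"jaw":0},
  {"x":0.665,"y":-0.366,"z":-0.2,"wx":0,"wy":0,"wz":0,"jaw":0},
  {"x":0.665,"y":-0.366,"z":-0.2,"wx":0,"wy":0,"wz":0,"jaw":0},
  {"x":0.665,"y":-0.366,"z":-0.2,"wx":0,"wy":0,"wz":0,"jaw":0},
])

```text
time_s: 9.45
position: [0.4327, 0.1408, 0.1369]
tcp_rot: [2.422, 2.001, 0.0]
force: [-0.2, -0.7, -0.3]
grip_width: 0.108
gripper_force: 30.0
```

```bash
python3 st.py .433 .140 .044; python3 - <<'E'
from h import *
np.set_printoptions(precision=4,suppress=True)
im=r.capture('top'); c=cam('top'); g=cv2.cvtColor(im,cv2.COLOR_BGR2HSV)
m=((g[...,1]<45)&(g[...,2]>140)).astype(np.uint8); m[:170]=0; m[240:]=0; m[:,:105]=0; m[:,175:]=0
p=np.argwhere(m)[:,::-1]; print(p.min(0),p.max(0),onz(c,(p.min(0)+p.max(0))/2,.034))
E
```

```text
9.45 pos [0.4327 0.1408 0.1369] yaw 79.11 tilt [ 0.0001 -0.0001] f [-0.2 -0.7 -0.3] w 0.108 q7 -0.48
shift [-0.0029  0.0017  0.3716]
[105 170] [160 239] [0.4314 0.1543 0.034 ]
```

Emit:
jog_arm([
  {"x":-0.003,"y":0.002,"z":0.15,"wx":0,"wy":0,"wz":0,"jaw":0},
  {"x":-0.003,"y":0.002,"z":0.3,"wx":0,"wy":0,"wz":0,"jaw":0},
  {"x":-0.003,"y":0.002,"z":0.38,"wx":0,"wy":0,"wz":0,"jaw":0},
  {"x":-0.003,"y":0.002,"z":0.385,"wx":0,"wy":0,"wz":0,"jaw":0},
  {"x":-0.003,"y":0.002,"z":0.385,"wx":0,"wy":0,"wz":0,"jaw":0.3},
  {"x":-0.003,"y":0.002,"z":0.385,"wx":0,"wy":0,"wz":0,"jaw":0.5},
  {"x":-0.003,"y":0.002,"z":0.385,"wx":0,"wy":0,"wz":0,"jaw":0.5},
  {"x":-0.003,"y":0.002,"z":0.3,"wx":0,"wy":0,"wz":0,"jaw":0.6},
  {"x":-0.003,"y":0.002,"z":0.1,"wx":0,"wy":0,"wz":0,"jaw":0.6},
  {"x":-0.003,"y":0.002,"z":-0.1,"wx":0,"wy":0,"wz":0,"jaw":0.6},
  {"x":-0.003,"y":0.002,"z":-0.2,"wx":0,"wy":0,"wz":0,"jaw":0.6},
])

```text
time_s: 10.6
position: [0.4353, 0.1403, 0.1917]
tcp_rot: [2.423, 1.997, 0.011]
force: [1.5, 1.4, 0.1]
grip_width: 0.591
gripper_force: 0.0
```

```bash
python3 st.py .495 -.2587 .18 185.3; python3 - <<'E'
from h import *
im=r.capture('wrist'); s=r.capture('scene')
a=cv2.resize(im[0:250,130:400],(432,400)); b=cv2.resize(s[190:270,260:346],(344,320)); b=cv2.copyMakeBorder(b,0,80,0,0,cv2.BORDER_CONSTANT)
cv2.imwrite('pics/b1.png',np.hstack([a,b]))
E
```

```text
10.6 pos [0.4353 0.1403 0.1917] yaw 79.0 tilt [0.0064 0.0032] f [1.5 1.4 0.1] w 0.591 q7 -0.5
shift [-1.5215  0.5388  0.043 ]
wz -3.710662370448509
```

View pics/b1.png

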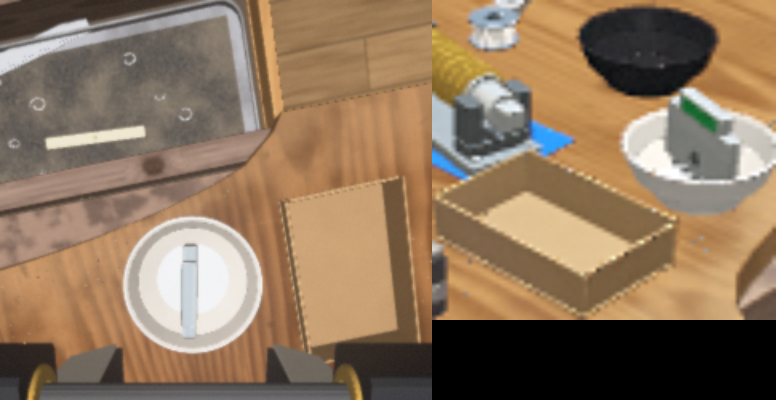

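The fitting gauge stands upright in the white bowl, left panel (190,290) and right panel (700,135). The tray is at (350,270) and empty. Next is the middle gauge.

Emit:
jog_arm([
  {"x":-0.19,"y":0.07,"z":0,"wx":0,"wy":0,"wz":0.25,"jaw":0.6},
  {"x":-0.38,"y":0.13,"z":0,"wx":0,"wy":0,"wz":0.5,"jaw":0.6},
  {"x":-0.57,"y":0.2,"z":0,"wx":0,"wy":0,"wz":0.75,"jaw":0.6},
  {"x":-0.76,"y":0.27,"z":0,"wx":0,"wy":0,"wz":1,"jaw":0.6},
  {"x":-0.76,"y":0.27,"z":0,"wx":0,"wy":0,"wz":1,"jaw":0.6},
])

```text
time_s: 11.2
position: [0.4633, -0.0669, 0.1871]
tcp_rot: [2.848, 1.317, 0.0]
force: [-0.4, 0.3, 0.9]
grip_width: 0.603
gripper_force: 0.0
```

```bash
python3 st.py .4955 -.2587 .15 5.4
```

```text
11.2 pos [ 0.4633 -0.0669  0.1871] yaw 49.63 tilt [ 0.0016 -0.0032] f [-0.4  0.3  0.9] w 0.603 q7 -0.5
shift [-0.5006  0.5946  0.1509]
wz 1.5438376458071754
```

Emit:
jog_arm([
  {"x":-0.13,"y":0.15,"z":0,"wx":0,"wy":0,"wz":0.25,"jaw":0.6},
  {"x":-0.26,"y":0.3,"z":0.05,"wx":0,"wy":0,"wz":0.5,"jaw":0.6},
  {"x":-0.4,"y":0.45,"z":0.1,"wx":0,"wy":0,"wz":0.75,"jaw":0.6},
  {"x":-0.5,"y":0.595,"z":0.15,"wx":0,"wy":0,"wz":1,"jaw":0.6},
  {"x":-0.5,"y":0.595,"z":0.15,"wx":0,"wy":0,"wz":1,"jaw":0.6},
])

```text
time_s: 11.7
position: [0.4962, -0.2576, 0.1471]
tcp_rot: [3.084, 0.575, -0.007]
force: [-1.8, 0.4, 0.3]
grip_width: 0.598
gripper_force: 0.0
```

Emit:
jog_arm([
  {"x":0,"y":0,"z":0.05,"wx":0,"wy":0,"wz":0.27,"jaw":0.5},
  {"x":0,"y":0,"z":0.1,"wx":0,"wy":0,"wz":0.54,"jaw":0.5},
  {"x":0,"y":0,"z":0.15,"wx":0,"wy":0,"wz":0.544,"jaw":0.5},
  {"x":0,"y":0,"z":0.15,"wx":0,"wy":0,"wz":0.544,"jaw":0.5},
])

```text
time_s: 12.1
position: [0.4967, -0.2488, 0.1098]
tcp_rot: [-3.135, -0.177, 0.006]
force: [-0.3, 0.7, -0.7]
grip_width: 0.499
gripper_force: 0.0
```

```bash
python3 st.py .4955 -.2587 .036 5.4; python3 - <<'E'
from h import *
np.set_printoptions(precision=4,suppress=True)
im=r.capture('wrist'); c=cam('wrist'); o=r.get_obs(); R=Ro.from_rotvec(o['tcp_rot']).as_matrix()
g=cv2.cvtColor(im,cv2.COLOR_BGR2HSV); m=(g[...,1]<40)&(g[...,2]>180)
u=proj(c,o['position']+R@np.array([.027,0,0])+[0,0,.055-o['position'][2]]); print(u)
for y in range(int(u[1])-45,int(u[1])+30,15):
    xs=np.where(m[y,200:300])[0]+200
    if len(xs): print(y,xs.min(),xs.max(),[ (R.T@(onz(c,(x,y),.062)-o['position'])*1000)[:2] for x in (xs.min(),xs.max())])
# tray rim from b1-time picture, pixel only; use saved w3
im3,c3=load('w3.npz')
for x,y in [(417,472),(408,550)]: print(onz(c3,(x/1.3+60,(y-299)/1.3),.031)[:2])
E
```

```text
12.1 pos [ 0.4967 -0.2488  0.1098] yaw 6.45 tilt [-0.0037  0.0017] f [-0.3  0.7 -0.7] w 0.499 q7 -0.68
shift [-0.0083  0.0392  0.295 ]
wz 0.03673813589526495
[250.7043 171.2383]
171 259 270 [array([28.6031,  6.3405]), array([28.602 , 14.6213])]
186 259 270 [array([16.9818,  6.4157]), array([16.9814, 14.8125])]
[0.5125 0.0478]
[0.595  0.0549]
```

Emit:
jog_arm([
  {"x":-0.006,"y":0.041,"z":0,"wx":0,"wy":0,"wz":0.036,"jaw":0.5},
  {"x":-0.006,"y":0.041,"z":0.1,"wx":0,"wy":0,"wz":0.036,"jaw":0.5},
  {"x":-0.006,"y":0.041,"z":0.2,"wx":0,"wy":0,"wz":0.036,"jaw":0.4},
  {"x":-0.006,"y":0.041,"z":0.295,"wx":0,"wy":0,"wz":0.036,"jaw":0.4},
  {"x":-0.006,"y":0.041,"z":0.295,"wx":0,"wy":0,"wz":0.036,"jaw":0.3},
  {"x":-0.006,"y":0.041,"z":0.295,"wx":0,"wy":0,"wz":0.036,"jaw":0.1},
  {"x":-0.006,"y":0.041,"z":0.295,"wx":0,"wy":0,"wz":0.036,"jaw":0},
  {"x":-0.006,"y":0.041,"z":0.295,"wx":0,"wy":0,"wz":0.036,"jaw":0},
  {"x":-0.006,"y":0.041,"z":0.295,"wx":0,"wy":0,"wz":0.036,"jaw":0},
])

```text
time_s: 13.05
position: [0.4986, -0.2595, 0.039]
tcp_rot: [-3.136, -0.142, -0.002]
force: [-1.5, 4.9, 4.3]
grip_width: 0.104
gripper_force: 29.9
```

```bash
python3 st.py .5488 .121 .15; python3 - <<'E'
from h import *
np.set_printoptions(precision=4,suppress=True)
im=r.capture('top'); c=cam('top'); g=cv2.cvtColor(im,cv2.COLOR_BGR2HSV)
print(g[145:166:10,110:195:3].tolist()[0]); print(proj(c,(.5488,.121,.031)))
print(onz(c,(122,137),.031)[:2],onz(c,(178,137),.031)[:2],onz(c,(122,174),.031)[:2],onz(c,(178,174),.031)[:2])
E
```

```text
13.05 pos [ 0.4986 -0.2595  0.039 ] yaw 5.2 tilt [0.0012 0.0022] f [-1.5  4.9  4.3] w 0.104 q7 -0.61
shift [ 0.3386 -1.4984 -0.4403]
[[14, 107, 176], [14, 109, 176], [13, 110, 172], [13, 113, 173], [14, 105, 150], [15, 100, 79], [15, 93, 181], [15, 93, 189], [15, 94, 188], [15, 94, 188], [15, 94, 189], [16, 93, 189], [15, 93, 190], [15, 94, 189], [15, 95, 188], [15, 94, 189], [15, 93, 189], [15, 92, 188], [15, 80, 181], [16, 55, 168], [18, 34, 164], [19, 29, 169], [19, 30, 177], [18, 28, 179], [19, 30, 180], [19, 29, 182], [18, 30, 185], [19, 29, 186], [20, 28, 188]]
[150.0013 155.0195]
[0.5922 0.1894] [0.5929 0.0572] [0.5031 0.1838] [0.5039 0.0537]
```

Emit:
jog_arm([
  {"x":0,"y":0,"z":-0.1,"wx":0,"wy":0,"wz":0,"jaw":0},
  {"x":0,"y":0,"z":-0.25,"wx":0,"wy":0,"wz":0,"jaw":0},
  {"x":0,"y":0,"z":-0.42,"wx":0,"wy":0,"wz":0,"jaw":0},
  {"x":0.05,"y":-0.2,"z":-0.46,"wx":0,"wy":0,"wz":0,"jaw":0},
  {"x":0.1,"y":-0.4,"z":-0.46,"wx":0,"wy":0,"wz":0,"jaw":0},
  {"x":0.15,"y":-0.6,"z":-0.46,"wx":0,"wy":0,"wz":0,"jaw":0},
  {"x":0.19,"y":-0.8,"z":-0.46,"wx":0,"wy":0,"wz":0,"jaw":0},
  {"x":0.19,"y":-0.8,"z":-0.46,"wx":0,"wy":0,"wz":0,"jaw":0},
])

```text
time_s: 13.9
position: [0.5283, -0.0495, 0.1529]
tcp_rot: [-3.134, -0.156, -0.001]
force: [-0.0, 0.5, -2.0]
grip_width: 0.106
gripper_force: 29.9
```

```bash
python3 st.py .551 .094 .09 4
```

```text
13.9 pos [ 0.5283 -0.0495  0.1529] yaw 5.71 tilt [0.0006 0.0036] f [-0.   0.5 -2. ] w 0.106 q7 -1.12
shift [ 0.1472 -0.5611  0.2539]
wz 0.05960600073918468
```

Emit:
jog_arm([
  {"x":0.05,"y":-0.18,"z":0,"wx":0,"wy":0,"wz":0.05,"jaw":0},
  {"x":0.1,"y":-0.36,"z":0,"wx":0,"wy":0,"wz":0.05,"jaw":0},
  {"x":0.147,"y":-0.53,"z":0,"wx":0,"wy":0,"wz":0.05,"jaw":0},
  {"x":0.147,"y":-0.561,"z":0.1,"wx":0,"wy":0,"wz":0.05,"jaw":0},
  {"x":0.147,"y":-0.561,"z":0.25,"wx":0,"wy":0,"wz":0.05,"jaw":0},
  {"x":0.147,"y":-0.561,"z":0.25,"wx":0,"wy":0,"wz":0.05,"jaw":0},
])

```text
time_s: 14.5
position: [0.5477, 0.0849, 0.0868]
tcp_rot: [3.137, 0.103, -0.012]
force: [-0.6, -0.9, -1.5]
grip_width: 0.108
gripper_force: 29.9
```

```bash
python3 st.py .551 .094 .036; python3 - <<'E'
from h import *
s=r.capture('scene'); im=r.capture('wrist')
b=cv2.resize(s[180:270,230:350],(480,360)); cv2.imwrite('pics/t1.png',b)
E
```

```text
14.5 pos [0.5477 0.0849 0.0868] yaw 3.75 tilt [-0.0073 -0.0027] f [-0.6 -0.9 -1.5] w 0.108 q7 -1.34
shift [ 0.0171 -0.036   0.203 ]
```

View pics/t1.png

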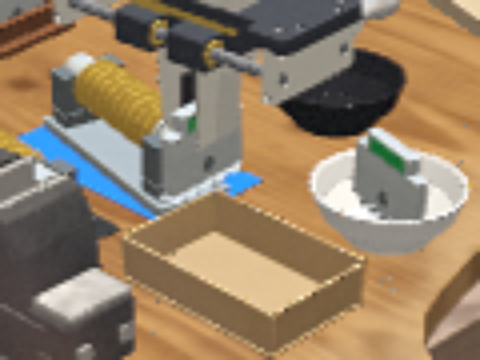

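Scene crop: the gauge is held at (200,165), above the tray's -y end. The fitted gauge is in the white bowl at (390,180). I check the tray corners by projection before lowering.

```bash
python3 - <<'E'
from h import *
c=cam('scene'); np.set_printoptions(precision=4,suppress=True)
for u in [(123,238),(215,195),(364,265),(275,318)]:  # rim corners seen in crop
    print('rim',onz(c,(u[0]/4+230,u[1]/4+180),.031)[:2])
E
python3 st.py .551 .094 .036
```

```text
rim [0.597  0.0705]
rim [0.5192 0.0716]
rim [0.5153 0.1932]
rim [0.5942 0.196 ]
14.6 pos [0.5511 0.0839 0.0907] yaw 3.6 tilt [-0.001  -0.0015] f [ 0.1 -0.1 -1.1] w 0.109 q7 -1.34
shift [ 0.0026 -0.0408  0.2186]
```

```bash
python3 - <<'E'
from h import *
np.set_printoptions(precision=4,suppress=True)
o=r.get_obs(); R=Ro.from_rotvec(o['tcp_rot']).as_matrix(); K,Rc,t=cam('wrist')
X=R.T@(-Rc.T@t-o['position']); A=R.T@Rc.T
R0=Ro.from_rotvec([2.423,1.997,.011]).as_matrix(); p0=np.array([.4353,.1403,.1917])
Rn=(R0@A).T; c=(K,Rn,-Rn@(p0+R0@X))
for n,u,z in [('TL',(281,202),.031),('TR',(404,178),.031),('botL',(312,352),.031),('floorTR',(383,182),.002),('floorBR',(397,330),.002),('bowl',(192,284),.034)]:
    print(n,onz(c,(u[0]/1.6+130,u[1]/1.6),z)[:2])
s=cam('scene'); print('scene bowl',onz(s,(389/4+230,200/4+180),.036)[:2])
# floor colour extents in the top view
im=r.capture('top'); ct=cam('top')
E
```

```text
TL [0.5077 0.1866]
TR [0.5936 0.1864]
botL [0.5148 0.0719]
floorTR [0.591  0.1848]
floorBR [0.5919 0.0653]
bowl [0.4355 0.1419]
scene bowl [0.4521 0.1583]
```

Emit:
jog_arm([
  {"x":0.005,"y":-0.048,"z":0,"wx":0,"wy":0,"wz":0,"jaw":0},
  {"x":0.005,"y":-0.048,"z":0.1,"wx":0,"wy":0,"wz":0,"jaw":0},
  {"x":0.005,"y":-0.048,"z":0.18,"wx":0,"wy":0,"wz":0,"jaw":0},
  {"x":0.005,"y":-0.048,"z":0.18,"wx":0,"wy":0,"wz":0,"jaw":0},
])

```text
time_s: 15.05
position: [0.5508, 0.0982, 0.0448]
tcp_rot: [-3.14, -0.102, 0.003]
force: [-0.3, -0.4, -1.9]
grip_width: 0.109
gripper_force: 29.9
```

```bash
python3 st.py .553 .096 .037
```

```text
15.05 pos [0.5508 0.0982 0.0448] yaw 3.72 tilt [-0.0021  0.0002] f [-0.3 -0.4 -1.9] w 0.109 q7 -1.32
shift [0.0084 0.0095 0.031 ]
```

Emit:
jog_arm([
  {"x":0.008,"y":0.005,"z":0.031,"wx":0,"wy":0,"wz":0,"jaw":0},
  {"x":0.008,"y":0.005,"z":0.031,"wx":0,"wy":0,"wz":0,"jaw":0},
  {"x":0.008,"y":0.005,"z":0.031,"wx":0,"wy":0,"wz":0,"jaw":0.2},
  {"x":0.008,"y":0.005,"z":0.031,"wx":0,"wy":0,"wz":0,"jaw":0.4},
  {"x":0.008,"y":0.005,"z":0.031,"wx":0,"wy":0,"wz":0,"jaw":0.5},
  {"x":0.008,"y":0.005,"z":-0.05,"wx":0,"wy":0,"wz":0,"jaw":0.5},
  {"x":0.008,"y":0.005,"z":-0.25,"wx":0,"wy":0,"wz":0,"jaw":0.5},
  {"x":0.008,"y":0.005,"z":-0.45,"wx":0,"wy":0,"wz":0,"jaw":0.5},
  {"x":0.008,"y":0.005,"z":-0.5,"wx":0,"wy":0,"wz":0,"jaw":0.5},
])

```text
time_s: 15.95
position: [0.5574, 0.0962, 0.1761]
tcp_rot: [-3.138, -0.1, -0.014]
force: [0.7, -0.2, 0.4]
grip_width: 0.5
gripper_force: 0.0
```

```bash
python3 st.py .415 -.266 .16 5.4; python3 - <<'E'
from h import *
o=r.get_obs(); c=cam('wrist'); im=r.capture('wrist'); g=cv2.cvtColor(im,cv2.COLOR_BGR2HSV)
np.set_printoptions(precision=4,suppress=True)
m=((g[...,1]<40)&(g[...,2]>170)).astype(np.uint8); n,l,st,ce=cv2.connectedComponentsWithStats(m)
for i in range(1,n):
    if 15<st[i][4]<3000:
        p=onz(c,ce[i],.055)
        if .49<p[0]<.62 and .04<p[1]<.2: print(st[i],p)
E
```

```text
15.95 pos [0.5574 0.0962 0.1761] yaw 3.64 tilt [0.0086 0.0026] f [ 0.7 -0.2  0.4] w 0.5 q7 -1.43
shift [-0.6609  1.41    0.0558]
wz -0.06153605922705926
[248 159   9  10  89] [0.5814 0.0967 0.055 ]
[248 171  10  46 415] [0.5503 0.0948 0.055 ]
```

Emit:
jog_arm([
  {"x":-0.08,"y":0.18,"z":0,"wx":0,"wy":0,"wz":-0.03,"jaw":0.5},
  {"x":-0.16,"y":0.36,"z":0,"wx":0,"wy":0,"wz":-0.06,"jaw":0.5},
  {"x":-0.25,"y":0.54,"z":0,"wx":0,"wy":0,"wz":-0.06,"jaw":0.5},
  {"x":-0.33,"y":0.7,"z":0,"wx":0,"wy":0,"wz":-0.06,"jaw":0.5},
  {"x":-0.4,"y":0.85,"z":0,"wx":0,"wy":0,"wz":-0.06,"jaw":0.5},
  {"x":-0.45,"y":0.95,"z":0,"wx":0,"wy":0,"wz":-0.06,"jaw":0.5},
  {"x":-0.45,"y":0.95,"z":0,"wx":0,"wy":0,"wz":-0.06,"jaw":0.5},
])

```text
time_s: 16.7
position: [0.454, -0.1521, 0.1699]
tcp_rot: [3.138, 0.136, -0.002]
force: [0.5, -1.1, -0.1]
grip_width: 0.504
gripper_force: 0.0
```

```bash
python3 st.py .415 -.2665 .1 5.4
```

```text
16.7 pos [ 0.454  -0.1521  0.1699] yaw 4.98 tilt [-0.0014 -0.0009] f [ 0.5 -1.1 -0.1] w 0.504 q7 -0.95
shift [-0.1948  0.4422  0.2801]
wz -0.014780883767255355
```

Emit:
jog_arm([
  {"x":-0.08,"y":0.18,"z":0,"wx":0,"wy":0,"wz":-0.015,"jaw":0.5},
  {"x":-0.15,"y":0.36,"z":0.05,"wx":0,"wy":0,"wz":-0.015,"jaw":0.5},
  {"x":-0.195,"y":0.442,"z":0.15,"wx":0,"wy":0,"wz":-0.015,"jaw":0.5},
  {"x":-0.195,"y":0.442,"z":0.27,"wx":0,"wy":0,"wz":-0.015,"jaw":0.5},
  {"x":-0.195,"y":0.442,"z":0.27,"wx":0,"wy":0,"wz":-0.015,"jaw":0.5},
  {"x":-0.195,"y":0.442,"z":0.27,"wx":0,"wy":0,"wz":-0.015,"jaw":0.5},
])

```text
time_s: 17.3
position: [0.4183, -0.2615, 0.1024]
tcp_rot: [-3.136, -0.161, 0.004]
force: [-0.6, -0.3, 0.5]
grip_width: 0.498
gripper_force: 0.0
```

```bash
python3 st.py .415 -.2665 .036 5.4; python3 - <<'E'
from h import *
np.set_printoptions(precision=4,suppress=True)
im=r.capture('wrist'); c=cam('wrist'); o=r.get_obs(); R=Ro.from_rotvec(o['tcp_rot']).as_matrix()
g=cv2.cvtColor(im,cv2.COLOR_BGR2HSV); m=(g[...,1]<40)&(g[...,2]>180)
for y in (165,175,190,200):
    xs=np.where(m[y,220:290])[0]+220
    if len(xs): print(y,[ (R.T@(onz(c,(x,y),.062)-o['position'])*1000)[:2] for x in (xs.min(),xs.max())])
E
```

```text
17.3 pos [ 0.4183 -0.2615  0.1024] yaw 5.87 tilt [-0.0024  0.0011] f [-0.6 -0.3  0.5] w 0.498 q7 -0.57
shift [-0.0146  0.0188  0.2654]
wz 0.016567721339253907
175 [array([27.0414,  1.0483]), array([27.0386,  9.7861])]
190 [array([15.7646,  1.0497]), array([15.762 ,  9.9093])]
200 [array([8.0703, 1.0506]), array([8.068 , 9.9934])]
```

Emit:
jog_arm([
  {"x":-0.014,"y":0.021,"z":0.05,"wx":0,"wy":0,"wz":0.016,"jaw":0.5},
  {"x":-0.014,"y":0.021,"z":0.15,"wx":0,"wy":0,"wz":0.016,"jaw":0.4},
  {"x":-0.014,"y":0.021,"z":0.265,"wx":0,"wy":0,"wz":0.016,"jaw":0.4},
  {"x":-0.014,"y":0.021,"z":0.265,"wx":0,"wy":0,"wz":0.016,"jaw":0.3},
  {"x":-0.014,"y":0.021,"z":0.265,"wx":0,"wy":0,"wz":0.016,"jaw":0.1},
  {"x":-0.014,"y":0.021,"z":0.265,"wx":0,"wy":0,"wz":0.016,"jaw":0},
  {"x":-0.014,"y":0.021,"z":0.265,"wx":0,"wy":0,"wz":0.016,"jaw":0},
  {"x":-0.014,"y":0.021,"z":0.265,"wx":0,"wy":0,"wz":0.016,"jaw":0},
])

```text
time_s: 18.15
position: [0.4166, -0.2676, 0.0377]
tcp_rot: [-3.137, -0.149, -0.003]
force: [-0.9, 3.0, 5.8]
grip_width: 0.104
gripper_force: 29.9
```

```bash
python3 st.py .551 .150 .16 2
```

```text
18.15 pos [ 0.4166 -0.2676  0.0377] yaw 5.42 tilt [0.0016 0.0008] f [-0.9  3.   5.8] w 0.104 q7 -0.47
shift [ 0.6938 -1.6124 -0.487 ]
wz 0.11941715106571643
```

Emit:
jog_arm([
  {"x":0,"y":0,"z":-0.1,"wx":0,"wy":0,"wz":0,"jaw":0},
  {"x":0,"y":0,"z":-0.25,"wx":0,"wy":0,"wz":0,"jaw":0},
  {"x":0,"y":0,"z":-0.42,"wx":0,"wy":0,"wz":0,"jaw":0},
  {"x":0.08,"y":-0.18,"z":-0.48,"wx":0,"wy":0,"wz":0.03,"jaw":0},
  {"x":0.16,"y":-0.36,"z":-0.48,"wx":0,"wy":0,"wz":0.06,"jaw":0},
  {"x":0.24,"y":-0.54,"z":-0.48,"wx":0,"wy":0,"wz":0.09,"jaw":0},
  {"x":0.32,"y":-0.72,"z":-0.48,"wx":0,"wy":0,"wz":0.12,"jaw":0},
  {"x":0.4,"y":-0.9,"z":-0.48,"wx":0,"wy":0,"wz":0.12,"jaw":0},
  {"x":0.4,"y":-0.9,"z":-0.48,"wx":0,"wy":0,"wz":0.12,"jaw":0},
])

```text
time_s: 19.05
position: [0.4966, -0.0265, 0.1569]
tcp_rot: [-3.138, -0.072, -0.003]
force: [-0.5, -0.4, -0.9]
grip_width: 0.105
gripper_force: 29.9
```

```bash
python3 st.py .552 .150 .16 2
```

```text
19.05 pos [ 0.4966 -0.0265  0.1569] yaw 2.62 tilt [0.0017 0.003 ] f [-0.5 -0.4 -0.9] w 0.105 q7 -1.22
shift [ 0.2537 -0.695  -0.0099]
wz 0.021474333491497178
```

Emit:
jog_arm([
  {"x":0.07,"y":-0.18,"z":0,"wx":0,"wy":0,"wz":0,"jaw":0},
  {"x":0.14,"y":-0.36,"z":0,"wx":0,"wy":0,"wz":0,"jaw":0},
  {"x":0.2,"y":-0.54,"z":0,"wx":0,"wy":0,"wz":0,"jaw":0},
  {"x":0.254,"y":-0.695,"z":0,"wx":0,"wy":0,"wz":0,"jaw":0},
  {"x":0.254,"y":-0.695,"z":0,"wx":0,"wy":0,"wz":0,"jaw":0},
  {"x":0.254,"y":-0.695,"z":0,"wx":0,"wy":0,"wz":0,"jaw":0},
])

```text
time_s: 19.65
position: [0.5518, 0.1417, 0.1567]
tcp_rot: [3.14, 0.057, 0.0]
force: [-0.3, -1.1, -2.1]
grip_width: 0.104
gripper_force: 29.9
```

```bash
python3 st.py .552 .151 .037 2
```

```text
19.65 pos [0.5518 0.1417 0.1567] yaw 2.09 tilt [ 0.0001 -0.0007] f [-0.3 -1.1 -2.1] w 0.104 q7 -1.51
shift [ 0.0022 -0.0374  0.4786]
wz 0.003235933100174758
```

Emit:
jog_arm([
  {"x":0.002,"y":-0.042,"z":0.1,"wx":0,"wy":0,"wz":0,"jaw":0},
  {"x":0.002,"y":-0.042,"z":0.25,"wx":0,"wy":0,"wz":0,"jaw":0},
  {"x":0.002,"y":-0.042,"z":0.38,"wx":0,"wy":0,"wz":0,"jaw":0},
  {"x":0.002,"y":-0.042,"z":0.43,"wx":0,"wy":0,"wz":0,"jaw":0},
  {"x":0.002,"y":-0.042,"z":0.43,"wx":0,"wy":0,"wz":0,"jaw":0},
])

```text
time_s: 20.15
position: [0.5505, 0.1492, 0.048]
tcp_rot: [3.139, 0.049, -0.005]
force: [0.9, -0.2, -0.8]
grip_width: 0.108
gripper_force: 29.9
```

```bash
python3 st.py .552 .151 .037 2
```

```text
20.15 pos [0.5505 0.1492 0.048 ] yaw 1.8 tilt [-0.0032 -0.002 ] f [ 0.9 -0.2 -0.8] w 0.108 q7 -1.43
shift [ 0.0062 -0.0069  0.0439]
wz -0.00700918763673244
```

Emit:
jog_arm([
  {"x":0.004,"y":-0.005,"z":0.044,"wx":0,"wy":0,"wz":0,"jaw":0},
  {"x":0.004,"y":-0.005,"z":0.044,"wx":0,"wy":0,"wz":0,"jaw":0},
  {"x":0.004,"y":-0.005,"z":0.044,"wx":0,"wy":0,"wz":0,"jaw":0.2},
  {"x":0.004,"y":-0.005,"z":0.044,"wx":0,"wy":0,"wz":0,"jaw":0.35},
  {"x":0.004,"y":-0.005,"z":0.044,"wx":0,"wy":0,"wz":0,"jaw":0.35},
  {"x":0.004,"y":-0.005,"z":-0.05,"wx":0,"wy":0,"wz":0,"jaw":0.35},
  {"x":0.004,"y":-0.005,"z":-0.25,"wx":0,"wy":0,"wz":0,"jaw":0.35},
  {"x":0.004,"y":-0.005,"z":-0.45,"wx":0,"wy":0,"wz":0,"jaw":0.4},
  {"x":0.004,"y":-0.005,"z":-0.65,"wx":0,"wy":0,"wz":0,"jaw":0.4},
  {"x":0.004,"y":-0.005,"z":-0.7,"wx":0,"wy":0,"wz":0,"jaw":0.4},
  {"x":0.004,"y":-0.005,"z":-0.7,"wx":0,"wy":0,"wz":0,"jaw":0.4},
])

```text
time_s: 21.25
position: [0.5547, 0.1534, 0.2271]
tcp_rot: [-3.138, -0.053, -0.008]
force: [-0.2, -0.6, -0.1]
grip_width: 0.398
gripper_force: 0.0
```

```bash
python3 st.py; python3 - <<'E'
from h import *
im=r.capture('wrist'); s=r.capture('scene')
a=cv2.resize(im[0:260,60:460],(400,260)); b=cv2.resize(s[160:270,180:350],(680,440))[:, :400*1]
b=cv2.resize(s[160:270,180:350],(400,260)); cv2.imwrite('pics/fin.png',cv2.resize(np.hstack([a,b]),(800,260)))
E
```

```text
21.25 pos [0.5547 0.1534 0.2271] yaw 1.95 tilt [0.0051 0.0031] f [-0.2 -0.6 -0.1] w 0.398 q7 -1.58
```

View pics/fin.png

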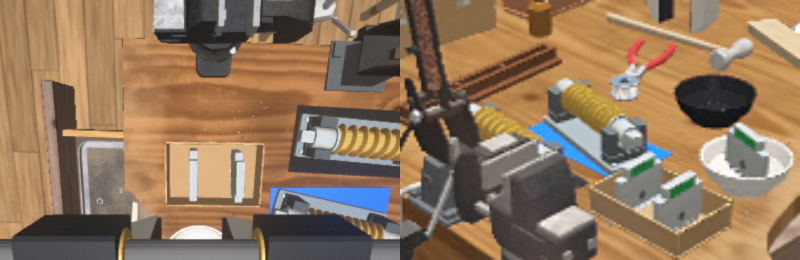

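Both non-fitting gauges stand in the card tray (left panel (195,175) and (238,175)), and the fitting one is in the white bowl (right panel (745,150)). The rack is empty, and the bottle (540,18) and spool (625,85) have not moved.

```bash
python3 -c "
from station import r
print(r.sign_off())"
```

```text
the job is handed in; nothing more can be done
None
```

The first gauge I tried, from the far end of the rack, sank fully home in the blue-mat spindle and is now in the white bowl; the other two, not tried in the thread, are in the brown card tray, and the job is handed in at about 21 s with the bottle and spool untouched.

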